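# Lay the walnut drawer front on its back against the stop

## Task

Two small drawer fronts stand on edge on the grey bench board, their knobs towards the robot. With fingertip pushes only, tip the dark walnut one over backwards where it stands, so that it lies flat on its back with its knob up, then slide it along the board until its edge sits snug and square against the blue stop strip. Do not pick anything up, and leave the pale oak front standing and everything else where it is.

Things in the scene. Friction and masses are not known exactly. Their poses are not given: they have to be found in the camera images.
- board: Grey fixed board on the bench, 260 (x) x 440 (y) x 12 mm thick. Origin: centre of its underside, at bench height 0; x points away from the robot to the stop, y along the stop, z up. A fixed blue stop strip 20 mm wide runs along its whole far edge (x 110 to 130 mm); its top is 27 mm above the bench, 15 mm above the board's surface.
- stop_face (a point): Middle of the stop strip's face that looks to the robot (110 mm along the board's x axis, 20 mm above the bench); axes as the board's.
- walnut_front: Dark walnut drawer front, loose, 0.2 to 0.35 kg: slab 20 mm thick (x), 150 wide (y), 100 high (z), with a brass knob (26 mm across, 25 mm out) on the middle of its -x face. Origin: centre of its lower edge face. It starts upright on the left or right half of the board, knob to the robot, x axis within 0.15 rad of the board's. Lying knob up, x points down, z to the stop; 20 to 80 mm then remain to the stop.
- walnut_front_top (a point): Centre of the walnut front's upper edge face (100 mm up its z axis); once tipped, this edge is the one that goes against the stop. Axes as the front's.
- walnut_front_bottom (a point): Centre of the walnut front's lower edge face (the front's origin); once tipped, this edge face looks to the robot and is the one to push.
- walnut_front_mid (a point): Centre of the walnut slab; 62 mm above the bench while it stands, 22 mm when it lies flat on the board.
- oak_front: Pale oak drawer front with a steel knob, loose, same sizes, axes and origin as the walnut one, standing beside it on the board (centres about 220 mm apart). Must be left standing.
- glue: White glue bottle with an orange cap, 60 mm across, 150 mm tall, loose, on the bench to the left of the board; origin at its base. Leave alone.
- sanding_block: Cork sanding block with a red sole, 110 x 65 x 32 mm, loose, on the bench to the left; origin under its centre. Leave alone.
- cup: Brown paper cup, 72 mm across, 85 mm tall, loose, on the bench to the left; origin at its base. Leave alone.
- tape: Yellow roll of tape lying flat, 90 mm across, 25 mm tall, loose, on the bench to the right; origin under its centre. Leave alone.
- varnish: Steel can with a green label, 76 mm across, 90 mm tall, loose, on the bench to the right; origin at its base. Leave alone.
- screwdriver: Screwdriver with a red handle, lying on the bench to the right, near the robot, loose. Leave alone.
Not all that is in view belongs to the job. What is shaped like the oak_front but green is not meant.

How it is judged:
On the way, in this order (a step that is already met when the one before it is completed fails the run):
1. the walnut front lies flat on its back, knob up (angle between walnut_front's own x axis and vertical above 3.04 rad), for 0.2 s.
2. the lying walnut front has been slid snug against the stop (angle between walnut_front's own x axis and vertical above 3.04 rad and x of walnut_front_top in the frame of board above 0.106 m and angle between the z axis of walnut_front and the x axis of board, either way round below 0.06 rad), for 0.2 s.
At the end, for the whole second after the job is handed in: The walnut front lies flat on the board, knob up (within 0.1 rad), its far edge within 4 mm of the stop strip and square to it within 0.06 rad, its whole width on the board, at rest; the oak front still stands within 15 mm of its place (all of step 2 and y of walnut_front in the frame of board between -0.145 and 0.145 m and height (world z) of walnut_front_mid below 0.027 m and linear speed of walnut_front below 0.01 m/s and angle between oak_front's own z axis and vertical below 0.1 rad and distance of oak_front from where it was at the start of the episode below 0.015 m); the robot touches nothing.
It fails at once if the walnut front was lifted or carried (height (world z) of walnut_front_mid above 0.072 m or (angle between walnut_front's own x axis and vertical above 2.9 rad and height (world z) of walnut_front_mid above 0.036 m)).
It fails at once if the walnut front was tipped onto its knob (angle between walnut_front's own x axis and vertical below 0.8 rad).
It fails at once if the oak front was tipped or pushed away (angle between oak_front's own z axis and vertical above 0.2 rad or distance of oak_front from where it was at the start of the episode above 0.02 m).
It fails at once if something else on the bench was knocked or moved (distance of any of glue, varnish, cup, tape, sanding_block, screwdriver from where it was at the start of the episode above 0.025 m).
It also fails if it takes over 43 s, if anything falls off the work surface, if the arm or the gripper's body presses on something with over 40 N, if the wrist force passes 120 N, or if a joint passes its speed limit or range.

## Robot

A 7-joint arm with a two-finger parallel gripper is mounted at the origin on the work surface. World frame = base frame: x ahead of the robot, y to its left, z up, the work surface at z = 0. Lengths are in m, angles in rad, forces in N, time in s.
With the tool pointing down it reaches from about 0.425 to 0.95 m from the base axis. Payload 16.7 kg.
Tool frame: the origin (TCP) lies on the centre line of the jaws, within the pads' length; the fingertips stand 19 mm ahead of it and the grasp point (between the pads) is the TCP; z points along the fingers, y is the line along which they close (so a half turn about z gives the same grasp; the last joint's range is limited). The gripper opens to 94 mm and grips with 3 to 60 N. Pads are 16 mm wide; open, the fingers measure 119 mm over their backs; the gripper's body (75 mm by 177 mm) begins 78 mm behind the grasp point.
Start: joints at [-1.329, 0.426, 0.074, 1.606, -0.034, 1.111, -0.067], TCP at [0.258, 0.624, 0.224] pointing down, gripper open.
Joint ranges: [-2.85, 2.85], [-0.5, 2.14], [-1.23, 1.37], [0.21, 2.46], [-1.02, 4.16], [0.16, 2.05], [-2.73, 2.73]. Speed limits (rad/s): [1.89, 1.89, 2.39, 2.39, 3.01, 3.01, 3.01].

## Interface

Orientations are given as a unit quaternion [x, y, z, w].
In Python, from rig import manip gives the robot as it stands. The module is installed in compiled form; this text tells all that it offers.
- The arm moves only by the tool arm_command, never from a script. Its argument "motion" is a list of rows, each an object with "linear": the shift along the tool's x, y, z in units of 1000 mm (1.0 is 1000 mm), a list of three; "rotation": the turn, a rotation vector about the tool's x, y, z in units of 90 degrees (1.0 is 90 degrees), a list of three; "grip": the gripper's target within -1 to 1 (shut at 1, half-way at 0, fully open at -1). In form: [{"linear": [tx, ty, tz], "rotation": [rx, ry, rz], "grip": grip}, ...]. A call has 1 to 12 rows; each row is the pose to reach, as a shift and turn from the pose commanded when the call began, along the tool's axes at that moment; what a row does not reach only later rows make up. A row lasts 1/12 s, in which the tool goes at most 41.7 mm and 7.16 degrees, less where a joint would pass 70% of its speed; a pose out of reach is approached as far as the arm can. A call with a number of a shift or a turn outside -1 to 1 is refused whole. A call with a gripper value outside its range is refused whole. The fingers move at their own pace and stop on an object; "force" is the grip in N (left out, the last holds). Time passes only in rows, so rows that repeat a pose let the fingers close. It gives the time, the measured TCP pose, the force, the opening and the grip force at its end, in the units of the state.
- manip.get_obs(): the state, without advancing time (a new reading comes with each control period).
- manip.get_image(name): name is "scene" or "top" or "wrist"; returns a dict with "image" (384x512x3 uint8, red, green, blue), "range_z" (384x512 float32, m along the optical axis (not along the pixel's ray), 0 where there is no reading), "camera_matrix" (3x3 intrinsics, pixels), "cam_to_world" (4x4, takes a point from camera to world coordinates). Camera axes: x right, y up, looking along -z (the intrinsics and any distortion apply to the point x, -y, -z); pixel columns grow to the right and rows downward; lengths in m; the calibration is good to about 2 mm. A picture is of the moment at which its call begins.
- manip.sign_off(): hands the job in; it is judged then, once.
The state is a dict: "t": time; "q": joint angles; "joint_velocities": joint speeds; "tau": joint torques, N m; "position": TCP position; "ee_rot": TCP orientation; "contact_force": force on the tool from outside, world axes, zero at the start; "ft_torque": the same for the moment, N m; "opening": finger opening in m; "finger_force": force on a finger pad.
Only numpy, scipy, OpenCV 4.12 (cv2) and the standard library are available. Lean on these libraries where they do the work, as an engineer would, in place of code of your own. Each camera call takes 0.05 s, during which the arm holds its last target. There are 200 camera calls.

## Working session

There is one attempt and no reset: what is moved stays moved. The work goes in short steps, Python scripts to look and compute and a tool call to move; the robot and the scene stay as the last step left them, time stands still between calls to the robot, and variables do not carry over. Pictures are saved under pics/ and viewed, at most 10 in all, crops included, and the job is handed in when it is done.

Besides the shell and the picture viewer there is one more tool, called after "Request:" in YAML: its name, and indented under it one key for each argument. arm_command: Moves the arm, as the interface text tells. Its arguments: {"type":"object","properties":{"motion":{"type":"array","items":{"type":"object","properties":{"linear":{"type":"array","items":{"type":"number"}},"rotation":{"type":"array","items":{"type":"number"}},"grip":{"type":"number"}}}},"force":{"type":"number"}},"required":["motion"]}

```bash
mkdir -p pics
cat > h.py <<'E'
from rig import manip
import numpy as np, cv2
from scipy.spatial.transform import Rotation as R
def grab(n):
    d=manip.get_image(n); np.savez(f'{n}.npz',**d); cv2.imwrite(f'pics/{n}0.png',d['image'][:,:,::-1]); return d
def ld(n): return dict(np.load(f'{n}.npz'))
def cloud(d):
    K=d['camera_matrix'];z=d['range_z'];v,u=np.mgrid[:384,:512]
    p=np.stack([(u-K[0,2])/K[0,0]*z,-(v-K[1,2])/K[1,1]*z,-z],-1)
    T=d['cam_to_world'];return p@T[:3,:3].T+T[:3,3]
E
python3 - <<'E'
from h import *
for n in('scene','top'):
    d=grab(n)
    print(n,d['camera_matrix'].round(1).tolist(),d['cam_to_world'].round(3).tolist())
a=cv2.imread('pics/scene0.png');b=cv2.imread('pics/top0.png')
cv2.imwrite('pics/a.png',cv2.resize(a,(800,600)));cv2.imwrite('pics/b.png',cv2.resize(b,(800,600)))
o=manip.get_obs();print(o)
E
```

```text
scene [[388.4, 0.0, 256.5], [0.0, 388.4, 192.1], [0.0, 0.0, 1.0]] [[-0.296, -0.776, 0.557, 1.243], [0.955, -0.238, 0.176, 0.216], [-0.004, 0.584, 0.812, 1.15], [0.0, 0.0, 0.0, 1.0]]
top [[395.4, 0.0, 255.8], [0.0, 395.4, 192.3], [0.0, 0.0, 1.0]] [[-0.03, 0.994, -0.102, 0.396], [-1.0, -0.029, 0.011, -0.008], [0.008, 0.102, 0.995, 1.358], [0.0, 0.0, 0.0, 1.0]]
{'t': 0.1, 'q': array([-1.3285134 ,  0.4266651 ,  0.07388842,  1.60653463, -0.03411103,
        1.11077711, -0.0670987 ]), 'joint_velocities': array([ 5.92386183e-04, -5.25093871e-04, -5.88843732e-04, -1.03843023e-03,
       -9.52655384e-06,  2.22705790e-03, -1.36289333e-04]), 'tau': array([ 8.07515695e-03, -9.37470531e+01,  3.67770843e+00, -4.55029893e+01,
       -4.83946642e-02,  1.70402363e-02, -1.47960372e-05]), 'position': array([0.25764249, 0.62350232, 0.22385328]), 'ee_rot': array([ 1.94673969e-01,  9.80867845e-01, -5.57720251e-04, -6.82468292e-05]), 'contact_force': array([-0.70488751,  0.25687633,  0.42395142]), 'ft_torque': array([-0.0240744 ,  0.01277411, -0.01475206]), 'finger_force': 0.0, 'opening': 0.09406077902608795}
```

View pics/a.png

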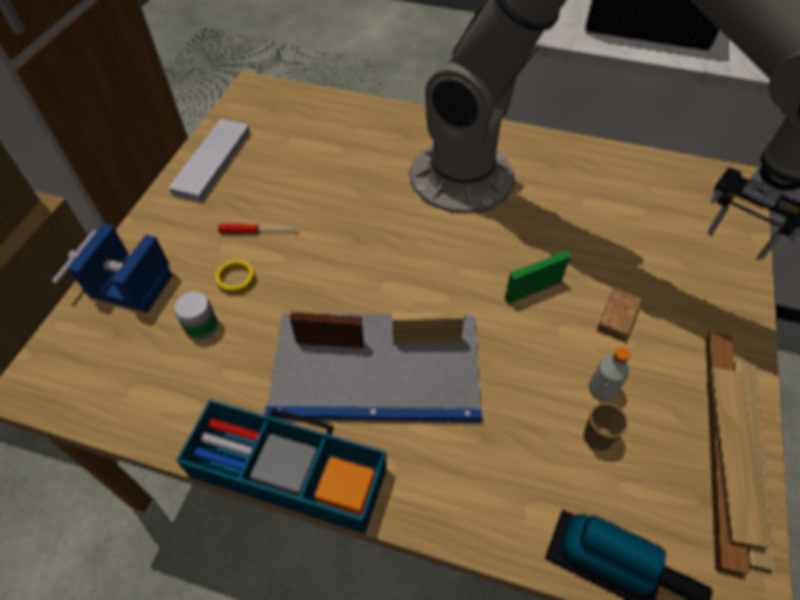

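View pics/b.png

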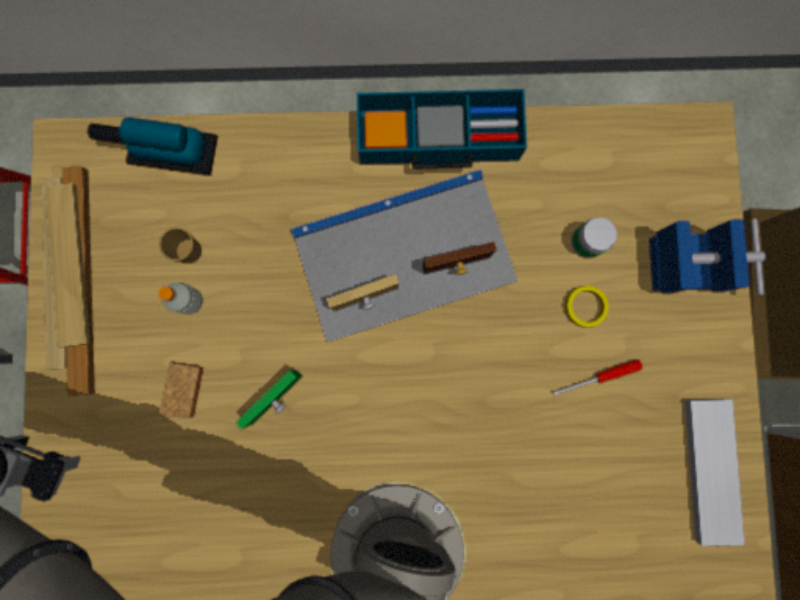

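Scene view: the walnut front is at about (328,330) and the oak at (428,330). In the top view, walnut is at (458,257), with its brass knob at (460,268), and oak is at (362,292). The blue stop runs from (295,231) to (482,177). Candidates in the top view: walnut (458,257), oak (362,292), green decoy (268,398). I choose the dark brown one with the brass knob, and will check it in a crop.

Run:
```python
from h import *
d=ld('top');P=cloud(d);im=d['image'].astype(int)
s=ld('scene');Q=cloud(s);ims=s['image'].astype(int)
# board from blue strip top
def blue(im):return (im[...,2]>im[...,0]+50)&(im[...,2]>im[...,1]+30)
v,u=np.mgrid[:384,:512]
m=blue(im)&(u>180)&(u<315)&(v>105)&(v<155)&(abs(P[...,2]-.027)<.006)
m2=blue(ims)&(u>165)&(u<312)&(v>255)&(v<272)&(abs(Q[...,2]-.027)<.006)
for n,p in(('top',P[m]),('scene',Q[m2])):
    r=cv2.minAreaRect((p[:,:2]*1000).astype(np.float32)); print(n,len(p),r,'z',np.median(p[:,2]))
    print(cv2.boxPoints(r).round(1).tolist())
# grey board
for n,PP,mm in(('top',P,(u>185)&(u<335)&(v>108)&(v<222)),('scene',Q,(u>170)&(u<310)&(v>198)&(v<272))):
    k=mm&(abs(PP[...,2]-.012)<.005);p=PP[k];print(n,'board z',np.median(p[:,2]))
    r=cv2.minAreaRect((p[:,:2]*1000).astype(np.float32));print(r)
# tops of the fronts
for n,PP,I,boxes in(('top',P,im,{'wal':(265,322,150,180),'oak':(205,260,172,200)}),('scene',Q,ims,{'wal':(180,240,195,228),'oak':(245,302,195,228)})):
  for nm,(a,b,c,e) in boxes.items():
    k=(u>a)&(u<b)&(v>c)&(v<e)&(PP[...,2]>.1)&(PP[...,2]<.12);p=PP[k]
    r=cv2.minAreaRect((p[:,:2]*1000).astype(np.float32));print(n,nm,len(p),r,np.median(p[:,2]),I[k].mean(0))
    k=(u>a)&(u<b)&(v>c)&(v<e+5)&(PP[...,2]>.04)&(PP[...,2]<.12);print('   xy bounds',PP[k].min(0).round(3),PP[k].max(0).round(3))
c=d['image'][135:225,190:340,::-1];cv2.imwrite('pics/c.png',cv2.resize(c,None,fx=5,fy=5,interpolation=cv2.INTER_CUBIC))
```

```text
top 609 ((748.4663696289062, -1.028656005859375), (19.92441749572754, 435.7840576171875), 16.24117660522461) z 0.027023361135182666
[[678.0, 205.39999389648438], [799.7999877929688, -213.0], [819.0, -207.39999389648438], [697.0999755859375, 211.0]]
scene 582 ((753.1553955078125, -1.115753173828125), (20.45657730102539, 432.3303527832031), 16.518665313720703) z 0.024923307314448473
[[681.9000244140625, 203.1999969482422], [804.7999877929688, -211.3000030517578], [824.4000244140625, -205.5], [701.5, 209.0]]
top board z 0.011934876326620714
((636.5045166015625, -37.591888427734375), (503.2678527832031, 379.7211608886719), 88.87664031982422)
scene board z 0.010031904491926813
((638.3814086914062, -34.53413391113281), (262.9224853515625, 439.893310546875), 16.22757911682129)
top wal 314 ((614.825439453125, -146.20526123046875), (21.663156509399414, 149.9657440185547), 12.66091251373291) 0.11160204974557497 [75.92038217 43.76433121 24.79299363]
   xy bounds [ 0.581 -0.22   0.04 ] [ 0.638 -0.071  0.12 ]
top oak 310 ((545.5654296875, 55.05693817138672), (20.68712615966797, 149.36399841308594), 18.283235549926758) 0.11125431036427169 [159.04193548 134.69354839  82.6516129 ]
   xy bounds [ 0.511 -0.017  0.041] [0.576 0.127 0.118]
scene wal 305 ((619.1634521484375, -146.54022216796875), (23.998573303222656, 149.2405548095703), 12.306838035583496) 0.10906145272343726 [59.56721311 35.00327869 22.30163934]
   xy bounds [ 0.595 -0.221  0.04 ] [ 0.645 -0.072  0.117]
scene oak 302 ((551.0363159179688, 54.45823669433594), (25.173919677734375, 146.951904296875), 19.644454956054688) 0.10866569426523309 [135.05298013 107.35099338  66.67218543]
   xy bounds [ 0.519 -0.018  0.04 ] [0.585 0.128 0.117]
```

View pics/c.png

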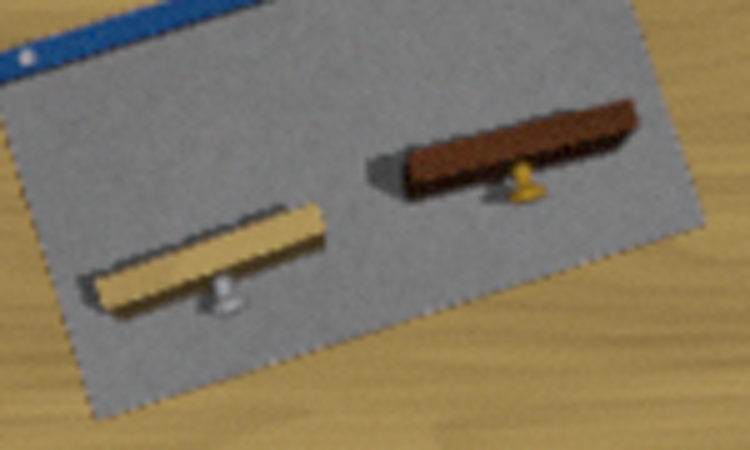

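Walnut is confirmed: dark brown with a brass knob at crop (525,183). Its centre is about (0.617,-0.146), yaw about 12.5°, and the edge is 0.11 m high as expected. The board's yaw is 16.3°, and the front will have about 49 mm left to slide once tipped. Next I move to a point in front of it, turning the tool's x axis towards the push direction.

Request:
arm_command:
  motion:
    - {"linear": [-0.586,-0.602,0],"rotation": [0,0,0.9],"grip": -1}
    - {"linear": [-0.586,-0.602,0],"rotation": [0,0,0.9],"grip": -1}
    - {"linear": [-0.586,-0.602,0],"rotation": [0,0,0.9],"grip": -1}
    - {"linear": [-0.586,-0.602,0],"rotation": [0,0,0.9],"grip": -1}
    - {"linear": [-0.586,-0.602,0],"rotation": [0,0,0.9],"grip": -1}
    - {"linear": [-0.586,-0.602,0],"rotation": [0,0,0.9],"grip": -1}
    - {"linear": [-0.586,-0.602,0],"rotation": [0,0,0.9],"grip": -1}
    - {"linear": [-0.586,-0.602,0],"rotation": [0,0,0.9],"grip": -1}
    - {"linear": [-0.586,-0.602,0],"rotation": [0,0,0.9],"grip": -1}
    - {"linear": [-0.586,-0.602,0],"rotation": [0,0,0.9],"grip": -1}
    - {"linear": [-0.586,-0.602,0],"rotation": [0,0,0.9],"grip": -1}
    - {"linear": [-0.586,-0.602,0],"rotation": [0,0,0.9],"grip": -1}

```text
t: 1.1
position: [0.4434, 0.1575, 0.2246]
ee_rot: [0.787, 0.616, 0.0, -0.0]
contact_force: [1.1, 0.7, 0.5]
opening: 0.094
finger_force: 0.0
```

```bash
cat > go.py <<'E'
from h import *
import sys
# target x y z yaw(tool x, deg), tool down -> shift/turn in tool axes
x,y,z,a=map(float,sys.argv[1:5]);o=manip.get_obs();r=R.from_quat(o['ee_rot'])
w=R.from_euler('z',a,degrees=True)*R.from_euler('x',np.pi)
print('t',o['t'],'pos',o['position'].round(4),'yaw',np.degrees(np.arctan2(*r.as_matrix()[[1,0],0])).round(2),'F',o['contact_force'].round(2),'q7',o['q'][6].round(2),'open',o['opening'])
print('lin',r.inv().apply(np.array([x,y,z])-o['position']).round(4),'rot',((r.inv()*w).as_rotvec()/(np.pi/2)).round(4))
E
python3 go.py .57 -.156 .224 12.5
```

```text
t 1.1 pos [0.4434 0.1575 0.2246] yaw 76.1 F [1.11 0.65 0.52] q7 -0.66 open 0.09397479999596908
lin [-0.2739  0.1982  0.0004] rot [-2.000e-04 -2.000e-04  7.067e-01]
```

Request:
arm_command:
  motion:
    - {"linear": [-0.274,0.198,0],"rotation": [0,0,0.707],"grip": -1}
    - {"linear": [-0.274,0.198,0],"rotation": [0,0,0.707],"grip": -1}
    - {"linear": [-0.274,0.198,0],"rotation": [0,0,0.707],"grip": -1}
    - {"linear": [-0.274,0.198,0],"rotation": [0,0,0.707],"grip": -1}
    - {"linear": [-0.274,0.198,0],"rotation": [0,0,0.707],"grip": -1}
    - {"linear": [-0.274,0.198,0],"rotation": [0,0,0.707],"grip": -1}
    - {"linear": [-0.274,0.198,0],"rotation": [0,0,0.707],"grip": -1}
    - {"linear": [-0.274,0.198,0],"rotation": [0,0,0.707],"grip": -1}
    - {"linear": [-0.274,0.198,0],"rotation": [0,0,0.707],"grip": -1}
    - {"linear": [-0.274,0.198,0],"rotation": [0,0,0.707],"grip": -1}
    - {"linear": [-0.274,0.198,0],"rotation": [0,0,0.707],"grip": -1}

```text
t: 2.02
position: [0.5717, -0.1531, 0.2239]
ee_rot: [0.994, 0.113, -0.001, 0.0]
contact_force: [0.5, 0.3, 0.7]
opening: 0.0938
finger_force: 0.0
```

```bash
python3 go.py .57 -.156 .116 12.5
```

```text
t 2.0167 pos [ 0.5717 -0.1531  0.2239] yaw 13.02 F [0.48 0.31 0.66] q7 -0.87 open 0.09375369835690171
lin [-0.0021  0.0024  0.1079] rot [0.0001 0.001  0.0058]
```

Request:
arm_command:
  motion:
    - {"linear": [-0.002,0,0.03],"rotation": [0,0,0],"grip": -1}
    - {"linear": [-0.002,0,0.06],"rotation": [0,0,0],"grip": -1}
    - {"linear": [-0.002,0,0.09],"rotation": [0,0,0],"grip": -1}
    - {"linear": [-0.002,0,0.108],"rotation": [0,0,0],"grip": -1}
    - {"linear": [-0.002,0,0.108],"rotation": [0,0,0],"grip": -1}
    - {"linear": [-0.002,0,0.108],"rotation": [0,0,0],"grip": -1}

```text
t: 2.52
position: [0.5697, -0.1522, 0.1165]
ee_rot: [0.993, 0.114, -0.001, -0.0]
contact_force: [0.4, 0.5, 0.1]
opening: 0.094
finger_force: 0.0
```

```bash
python3 go.py .57 -.156 .116 12.5
python3 - <<'E'
from h import *
d=grab('top');s=grab('scene')
a=d['image'][120:240,180:340];b=s['image'][170:290,150:310]
cv2.imwrite('pics/d.png',cv2.resize(np.hstack([a,b])[:,:,::-1],None,fx=2.5,fy=2.5,interpolation=cv2.INTER_CUBIC))
E
```

```text
t 2.5167 pos [ 0.5697 -0.1522  0.1165] yaw 13.13 F [0.37 0.46 0.14] q7 -0.77 open 0.09395216864516147
lin [-0.0006  0.0038  0.0005] rot [-0.0006  0.0008  0.007 ]
```

View pics/d.png

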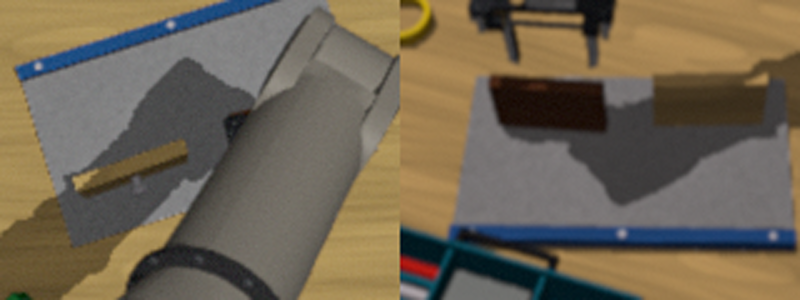

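The fingers are centred on the walnut front in the scene crop, at (515,50) and (592,50), with the front spanning 492–607. Now I push high and slowly to tip it.

Request:
arm_command:
  motion:
    - {"linear": [0.012,0,0],"rotation": [0,0,0],"grip": -1}
    - {"linear": [0.022,0,0],"rotation": [0,0,0],"grip": -1}
    - {"linear": [0.026,0,0],"rotation": [0,0,0],"grip": -1}
    - {"linear": [0.03,0,0],"rotation": [0,0,0],"grip": -1}
    - {"linear": [0.034,0,0],"rotation": [0,0,0],"grip": -1}
    - {"linear": [0.038,0,0],"rotation": [0,0,0],"grip": -1}
    - {"linear": [0.042,0,0],"rotation": [0,0,0],"grip": -1}
    - {"linear": [0.046,0,0],"rotation": [0,0,0],"grip": -1}
    - {"linear": [0.05,0,0],"rotation": [0,0,0],"grip": -1}
    - {"linear": [0.054,0,0],"rotation": [0,0,0],"grip": -1}
    - {"linear": [0.058,0,0],"rotation": [0,0,0],"grip": -1}
    - {"linear": [0.061,0,0],"rotation": [0,0,0],"grip": -1}

```text
t: 3.62
position: [0.6301, -0.1397, 0.1165]
ee_rot: [0.994, 0.113, 0.0, 0.0]
contact_force: [-0.6, -0.7, -0.6]
opening: 0.0942
finger_force: 0.0
```

Request:
arm_command:
  motion:
    - {"linear": [-0.03,0,0],"rotation": [0,0,0],"grip": -1}
    - {"linear": [-0.06,0,0],"rotation": [0,0,0],"grip": -1}
    - {"linear": [-0.09,0,0],"rotation": [0,0,0],"grip": -1}
    - {"linear": [-0.11,0,0],"rotation": [0,0,0],"grip": -1}
    - {"linear": [-0.11,0,0],"rotation": [0,0,0],"grip": -1}
    - {"linear": [-0.11,0,0],"rotation": [0,0,0],"grip": -1}

```text
t: 4.12
position: [0.5221, -0.1645, 0.1169]
ee_rot: [0.994, 0.112, 0.0, -0.0]
contact_force: [1.0, -0.3, 0.6]
opening: 0.094
finger_force: 0.0
```

```bash
python3 go.py .55 -.156 .038 16.3
python3 - <<'E'
from h import *
d=grab('top');s=grab('scene')
a=d['image'][120:240,180:340];b=s['image'][170:290,150:310]
cv2.imwrite('pics/e.png',cv2.resize(np.hstack([a,b])[:,:,::-1],None,fx=2.5,fy=2.5,interpolation=cv2.INTER_CUBIC))
Q=cloud(s);im=s['image'].astype(int);v,u=np.mgrid[:384,:512]
k=(u>170)&(u<250)&(v>200)&(v<265)&(Q[...,2]>.023)&(Q[...,2]<.035)&(im.sum(2)<190)&(im[...,0]>im[...,2]+8)
p=Q[k];print(len(p),np.median(p[:,2]),cv2.minAreaRect((p[:,:2]*1000).astype(np.float32)))
E
```

```text
t 4.1167 pos [ 0.5221 -0.1645  0.1169] yaw 12.86 F [ 1.04 -0.33  0.59] q7 -0.74 open 0.09396631645044501
lin [ 0.029  -0.0021  0.0789] rot [-0.0003 -0.0005 -0.0382]
1108 0.029623342658247176 ((679.68212890625, -132.1595001220703), (100.59446716308594, 147.95901489257812), 13.299619674682617)
```

View pics/e.png

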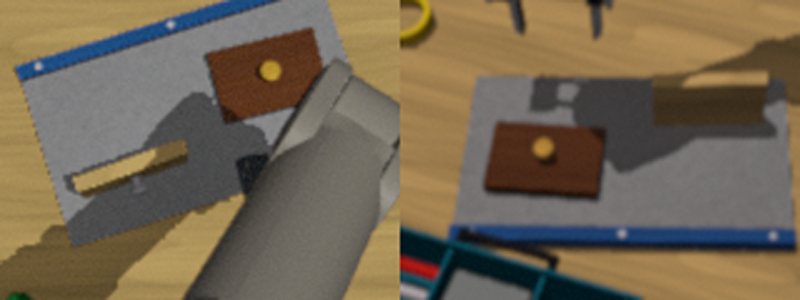

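The walnut front lies flat with its knob up, at about (0.676,-0.132) with yaw about 13.3° and a gap of about 47 mm. Oak still stands. Next I lower the tool behind the near edge, square to the stop.

```bash
python3 go.py .58 -.161 .038 16.3
```

```text
t 4.2167 pos [ 0.5234 -0.1641  0.1167] yaw 12.96 F [0.24 0.39 0.24] q7 -0.74 open 0.09412747978441144
lin [0.0558 0.0096 0.0788] rot [ 0.0002 -0.0005 -0.0371]
```

Request:
arm_command:
  motion:
    - {"linear": [0.03,0.01,0.03],"rotation": [0,0,-0.037],"grip": -1}
    - {"linear": [0.056,0.01,0.055],"rotation": [0,0,-0.037],"grip": -1}
    - {"linear": [0.056,0.01,0.07],"rotation": [0,0,-0.037],"grip": -1}
    - {"linear": [0.056,0.01,0.079],"rotation": [0,0,-0.037],"grip": -1}
    - {"linear": [0.056,0.01,0.079],"rotation": [0,0,-0.037],"grip": -1}
    - {"linear": [0.056,0.01,0.079],"rotation": [0,0,-0.037],"grip": -1}

```text
t: 4.72
position: [0.5788, -0.1622, 0.0376]
ee_rot: [0.99, 0.141, -0.0, 0.0]
contact_force: [-0.3, 0.0, 0.5]
opening: 0.0937
finger_force: 0.0
```

```bash
python3 go.py .6677 -.135 .038 16.3
```

```text
t 4.7167 pos [ 0.5788 -0.1622  0.0376] yaw 16.21 F [-0.34  0.04  0.51] q7 -0.63 open 0.09374753240202009
lin [ 0.0929 -0.0013 -0.0005] rot [ 0.0001  0.0006 -0.001 ]
```

Contact should come at about 40 mm and the stop at about 93 mm. I push to 85 mm first.

Request:
arm_command:
  motion:
    - {"linear": [0.02,0,0],"rotation": [0,0,0],"grip": -1}
    - {"linear": [0.034,0,0],"rotation": [0,0,0],"grip": -1}
    - {"linear": [0.04,0,0],"rotation": [0,0,0],"grip": -1}
    - {"linear": [0.045,0,0],"rotation": [0,0,0],"grip": -1}
    - {"linear": [0.05,0,0],"rotation": [0,0,0],"grip": -1}
    - {"linear": [0.055,0,0],"rotation": [0,0,0],"grip": -1}
    - {"linear": [0.06,0,0],"rotation": [0,0,0],"grip": -1}
    - {"linear": [0.065,0,0],"rotation": [0,0,0],"grip": -1}
    - {"linear": [0.07,0,0],"rotation": [0,0,0],"grip": -1}
    - {"linear": [0.075,0,0],"rotation": [0,0,0],"grip": -1}
    - {"linear": [0.08,0,0],"rotation": [0,0,0],"grip": -1}
    - {"linear": [0.085,0,0],"rotation": [0,0,0],"grip": -1}

```text
t: 5.72
position: [0.6612, -0.1378, 0.0375]
ee_rot: [0.99, 0.141, -0.0, -0.0]
contact_force: [-2.0, 0.2, 2.6]
opening: 0.0944
finger_force: 1.4
```

Request:
arm_command:
  motion:
    - {"linear": [0.002,0,0],"rotation": [0,0,0],"grip": -1}
    - {"linear": [0.004,0,0],"rotation": [0,0,0],"grip": -1}

```text
t: 5.88
position: [0.6649, -0.1366, 0.0374]
ee_rot: [0.99, 0.141, -0.0, 0.0]
contact_force: [-2.4, -0.4, 2.1]
opening: 0.0939
finger_force: 1.3
```

Request:
arm_command:
  motion:
    - {"linear": [0.002,0,0],"rotation": [0,0,0],"grip": -1}
    - {"linear": [0.003,0,0],"rotation": [0,0,0],"grip": -1}

```text
t: 6.05
position: [0.6651, -0.1367, 0.0372]
ee_rot: [0.99, 0.141, -0.002, -0.0]
contact_force: [-20.3, -1.6, 15.1]
opening: 0.0942
finger_force: 10.2
```

The force jumped to about 20 N, so the front is seated on the stop. I back off and check.

Request:
arm_command:
  motion:
    - {"linear": [-0.002,0,0],"rotation": [0,0,0],"grip": -1}
    - {"linear": [-0.01,0,0],"rotation": [0,0,0],"grip": -1}
    - {"linear": [-0.04,0,0],"rotation": [0,0,0],"grip": -1}
    - {"linear": [-0.075,0,0],"rotation": [0,0,0],"grip": -1}
    - {"linear": [-0.1,0,-0.04],"rotation": [0,0,0],"grip": -1}
    - {"linear": [-0.1,0,-0.08],"rotation": [0,0,0],"grip": -1}
    - {"linear": [-0.1,0,-0.12],"rotation": [0,0,0],"grip": -1}
    - {"linear": [-0.1,0,-0.12],"rotation": [0,0,0],"grip": -1}

```text
t: 6.72
position: [0.5737, -0.1657, 0.1642]
ee_rot: [0.99, 0.14, 0.004, 0.001]
contact_force: [2.0, -1.0, 0.0]
opening: 0.0939
finger_force: 0.0
```

Run:
```python
from h import *
print(manip.get_obs()['position'])
d=grab('top');s=grab('scene')
a=d['image'][110:190,240:320];b=s['image'][200:280,160:240]
cv2.imwrite('pics/f.png',cv2.resize(np.hstack([a,b])[:,:,::-1],None,fx=5,fy=5,interpolation=cv2.INTER_CUBIC))
v,u=np.mgrid[:384,:512]
for n,D,w in(('scene',s,(u>165)&(u<250)&(v>205)&(v<272)),('top',d,(u>250)&(u<330)&(v>105)&(v<175))):
    Q=cloud(D);im=D['image'].astype(int)
    k=w&(Q[...,2]>.024)&(Q[...,2]<.038)&(im[...,0]>im[...,2]+10);p=Q[k]
    r=cv2.minAreaRect((p[:,:2]*1000).astype(np.float32));print(n,len(p),np.median(p[:,2]),r)
```

```text
[ 0.5736507  -0.16569119  0.16420789]
scene 1191 0.029879436977083618 ((723.54052734375, -117.82452392578125), (101.84957122802734, 150.15982055664062), 15.811854362487793)
top 1080 0.03202528295143636 ((720.0056762695312, -117.06283569335938), (99.23097229003906, 149.2075958251953), 16.435970306396484)
```

View pics/f.png

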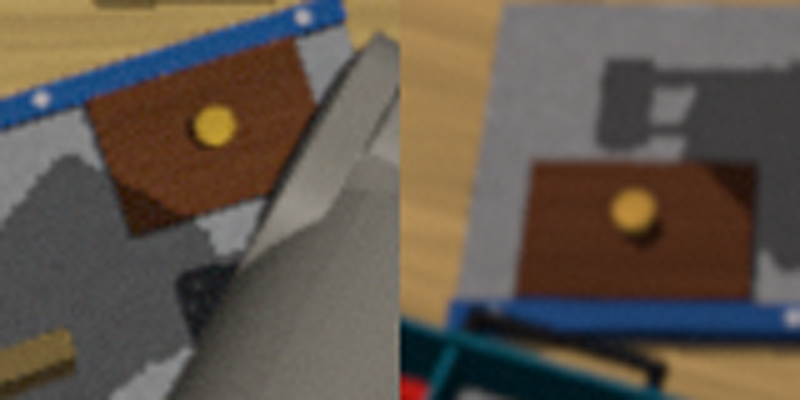

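The edge sits flush along the blue strip in both crops: (90,100)–(295,40) in the top view and y≈300 in the scene view. The measured gap is 0–1 mm, squareness is within about 0.5°, and y is about -0.104 m. Oak is still in place and the arm is clear.

```bash
python3 -c "
from rig import manip
print(manip.sign_off())"
```

```text
the job is handed in; nothing more can be done
None
```

I tipped the walnut front onto its back, knob up, and slid it against the blue stop (measured gap 0–1 mm, square within about 0.5°); oak still stands, and I handed the job in at about 7 s; it returned no verdict.

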